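# Shut the therapy tray's retaining bar and hold the tray up to the magnifier lamp

### The arm

A 7-joint arm with a two-finger parallel gripper is mounted at the origin on the work surface. World frame = base frame: x ahead of the robot, y to its left, z up, the work surface at z = 0. Lengths are in m, angles in rad, forces in N, time in s.
With the tool pointing down it reaches from about 0.35 to 0.9 m from the base axis. Payload 8.1 kg.
Tool frame: the origin (TCP) lies midway between the tips of the shut fingers; the grasp point (between the pads) lies arm.grasp_offset behind it (arm.grasp_offset is the distance from the TCP to the grasp point, in m); z points along the fingers, y is the line along which they close (so a half turn about z gives the same grasp; the last joint's range is limited). The gripper opens to 92 mm and grips with 3 to 60 N. Pads are 19 mm wide; open, the fingers measure 130 mm over their backs; the gripper's body (75 mm by 190 mm) begins 47 mm behind the grasp point.
Start: joints at [-1.35, 0.434, 0.025, 1.573, -0.012, 1.134, -0.075], TCP at [0.199, 0.593, 0.227] pointing down, gripper open.
Joint ranges: [-2.62, 2.62], [-0.44, 2.09], [-1.27, 1.32], [0.08, 2.57], [-1.32, 4.46], [0.12, 2], [-2.74, 2.74]. Speed limits (rad/s): [2.22, 2.22, 3.01, 3.01, 3.14, 3.14, 3.14].

### API

Orientations are given as a rotation vector (axis times angle).
In Python, from cell import observe, imaging, arm gives the robot as it stands.
- The arm moves only by the tool apply_moves, never from a script. Its argument "commands" is a list of rows, each a list of 5 numbers: the opening in per cent of the stroke, from 0 (shut) to 100 (fully open), then the shift along the world's x, y, z in units of 0.06 m (1.0 is 0.06 m), then the turn about the world's z in units of 0.5 rad (1.0 is 0.5 rad). A call has 1 to 12 rows; each row shifts and turns the commanded pose from where the row before left it; what a row does not reach is not made up. A row lasts 1/8 s, in which the tool goes at most 62.5 mm and 10.7 degrees, less where a joint would pass 70% of its speed; a pose out of reach is approached as far as the arm can. A call with a number of a shift or a turn outside -1 to 1 is refused whole. A call with a gripper value outside its range is refused whole. The fingers move at their own pace and stop on an object; "newtons" is the grip in N (left out, the last holds). Time passes only in rows, so rows that do not move let the fingers close. It gives the time, the measured TCP pose, the force, the opening and the grip force at its end, in the units of the state.
- observe(): the state, without advancing time (a new reading comes with each control period).
- imaging.get_image(name): name is "side" or "top" or "wrist"; returns (picture, depth): 420x560x3 uint8, red, green, blue; 420x560 float32, m along the optical axis (not along the pixel's ray), 0 where there is no reading.
- imaging.camera_params(name): a dict with "camera_matrix" (3x3 intrinsics, pixels), "dist" ([k1, k2, p1, p2, k3] as OpenCV has them; the pictures are not rectified), "origin" and "rotation" of the camera in the world; the wrist camera has in their place "tool_from_camera" (4x4, takes a point from camera to tool coordinates, whose origin is the TCP and whose axes are the flange's). Camera axes: x right, y up, looking along -z (the intrinsics and any distortion apply to the point x, -y, -z); pixel columns grow to the right and rows downward; lengths in m; the calibration is good to about 2 mm. A picture is of the moment at which its call begins: read the wrist's pose just before it. camera_params takes no time and is no camera call.
- arm.sign_off(): hands the job in; it is judged then, once.
The state is a dict: "clock": time; "joints": joint angles; "dq": joint speeds; "joint_efforts": joint torques, N m; "position": TCP position; "ee_rot": TCP orientation; "force": force on the tool from outside, world axes, zero at the start; "ft_torque": the same for the moment, N m; "width": opening from 0.0 (shut) to 1.0 (fully open); "gripper_force": force on a finger pad.
Only numpy, scipy, OpenCV 4.12 (cv2) and the standard library are available. Lean on these libraries where they do the work, as an engineer would, in place of code of your own. Each camera call takes 0.05 s, during which the arm holds its last target. There are 200 camera calls.

### The job

With the foot-therapy tray standing on the worktop, swing its hinged retaining bar over the two probes until it lies fully down in its catch. Then lift the tray by its handle and carry it, never letting the loose steel ball roll out of its pocket, to the bench magnifier, so that the ball is on the lens axis about 200 mm in front of the glass. Finish while holding the tray there in the air, level and still, bar shut and probes in place, other things on the worktop left alone.

Things in the scene. Friction and masses are not known exactly. Their poses are not given: they have to be found in the camera images.
- tray: Loose perforated steel tray, 230 mm (its x) by 150 mm (its y), walls 25 mm high, floor top 2.5 mm up; 0.36 to 0.53 kg empty plus 0.24 kg of contents. Origin: centre of underside, z up. A fixed arched handle crosses its middle along y; retaining bar and two probes lie in its -x half, the ball pocket in its +x half. Its +x end points to world +y (the lamp's side), give or take 0.4 rad.
- handle (a point): Centre of the handle's dark grey silicone grip sleeve: 20 mm thick along the tray's x, 90 mm long along its y, 14 mm high; at the tray's x = y = 0, 75 mm above its underside, near the loaded tray's centre of mass. Steel legs 14 mm wide at y = +-64 mm. Beside the sleeve the space is free down to 36 mm above the underside. Gripped across the 20 mm with 30 to 50 N it carries the tray rigidly.
- bar (a joint): Angle of the retaining bar: 0 = lying level in its catch, grows as it is lifted; starts at 1.75 to 2.0 rad (past upright, leaning out over the tray's -x end); stop at 2.1. Its stiff hinge (0.035 N m, more than the bar's weight) leaves it wherever it is let go, so it must be pushed over and then all the way down.
- bar_hinge (a point): Middle of the bar's hinge pin, along the tray's y, at the tray's x = -102, y = 0, 26 mm above its underside. The bar is a steel strip 14 mm wide, 5 mm thick, 77 mm long from the pin, with a lip 4 mm above its top at the free end. Shut, it points to the tray's +x, top 28.5 mm above the underside, end 25 mm from the handle's middle, between the catch's two cheeks (25.5 mm high, at x = -33).
- bar_tip (a point): Free end of the retaining bar, on its centre line, 74 mm from the hinge pin; moves with the bar.
- pocket (a point): Where the ball's centre rests when central in its pocket: the tray's x = +62, y = 0, 18.5 mm above the underside. The pocket is a flat floor inside a round bead, 27 mm inside and 35 mm outside diameter, only 4 mm high: the ball rolls out when the tray is slowly tipped past about 33 degrees, and already at 15 to 20 degrees if it is tipped briskly or jerked.
- ball_center (a point): Centre of the loose plain steel massage ball, 32 mm in diameter, 0.135 kg, lying in the pocket with about 4 mm of play all round.
- lamp: Cream bench magnifier lamp, fixed. Origin: centre of the underside of its round foot (150 mm across, 22 mm high). A curved arm carries the round lens head (140 mm across, 28 mm thick, top edge 370 mm up). Lens centre: 100 mm from the foot's centre towards the lamp's -x, 300 mm up; it faces the lamp's -x, 30 degrees downwards. The lamp's -x points to world -y, give or take 0.25 rad.
- focus (a point): The inspection point, in the air: on the lens axis, 200 mm in front of the centre of the glass, which puts it 200 mm above the worktop and 273 mm from the foot's centre towards the lamp's -x.
- wipes_tub: Bystander: white round tub, 90 mm across, 130 mm high, blue lid. Origin at the underside.
- glove_box: Bystander: small blue glove box 90 x 160 x 60 mm. Origin at the underside.
- gallipot: Bystander: small steel cup, 64 mm across, 36 mm high. Origin at the underside.
- tray_stack: Bystander: two flat instrument trays stacked, 240 x 160 x 47 mm. Origin at the underside.
- probe0: Steel probe, 124 mm long, 8 mm thick, lying loose along the tray's y in the rack notch at the tray's x = -76 mm, top 22 mm above the tray's underside. Origin: middle of its underside.
- probe1: The same kind of probe in the notch at the tray's x = -48 mm, nearer the handle. Origin: middle of its underside.

How it is judged:
On the way, in this order (a step that is already met when the one before it is completed fails the run):
1. the retaining bar lies fully down in its catch while the tray still stands on the worktop (value of joint bar below 0.06 rad and height (world z) of tray below 0.01 m), for 0.2 s.
2. the tray is lifted clear of the worktop in the gripper, bar shut, ball in its pocket (height (world z) of tray above 0.04 m and contact force between the fingers and tray above 2 N and value of joint bar below 0.08 rad and distance between ball_center and pocket below 0.012 m), for 0.2 s.
At the end, for the whole second after the job is handed in: Gripper holding the tray, still (under 30 mm/s), level within 0.1 rad, pocket within 50 mm of the point 200 mm in front of the lens; ball within 12 mm of the pocket point, bar under 0.08 rad, both probes in the tray, nothing else carrying it (distance between pocket and focus below 0.05 m and angle between tray's own z axis and vertical below 0.1 rad and distance between ball_center and pocket below 0.012 m and value of joint bar below 0.08 rad and distance between probe0 and tray below 0.1 m and distance between probe1 and tray below 0.075 m and linear speed of tray below 0.03 m/s and contact force between the fingers and tray above 2 N and contact force between tray and lamp below 0.1 N and contact force between tray and wipes_tub below 0.1 N and contact force between tray and glove_box below 0.1 N and contact force between tray and gallipot below 0.1 N and contact force between tray and tray_stack below 0.1 N); the arm keeps its last pose, push and grip.
It fails at once if the ball has left its pocket (distance between ball_center and pocket above 0.016 m).
It fails at once if another thing on the worktop was moved by more than 25 mm (distance of any of wipes_tub, glove_box, gallipot, tray_stack from where it was at the start of the episode above 0.025 m).
It also fails if it takes over 54 s, if anything falls off the work surface, if the arm or the gripper's body presses on something with over 40 N, if the wrist force passes 120 N, or if a joint passes its speed limit or range.

## Working session

There is one attempt and no reset: what is moved stays moved. The work goes in short steps, Python scripts to look and compute and a tool call to move; the robot and the scene stay as the last step left them, time stands still between calls to the robot, and variables do not carry over. Pictures are saved under pics/ and viewed, at most 10 in all, crops included, and the job is handed in when it is done.

Besides the shell and the picture viewer there is one more tool, called by a JSON object that holds its "name" and its "arguments", one argument or row to a line. apply_moves: Moves the arm, as the interface text tells. Its arguments: {"type":"object","properties":{"commands":{"type":"array"},"newtons":{"type":"number"}},"required":["commands"]}

```bash
mkdir -p pics; ls
cat > h.py <<'E'
import numpy as np, cv2
from cell import observe, imaging, arm
from scipy.spatial.transform import Rotation as R
def pose(name, s=None):
    p=imaging.camera_params(name)
    if name=="wrist":
        T=np.eye(4);T[:3,:3]=R.from_rotvec(s["ee_rot"]).as_matrix();T[:3,3]=s["position"]
        T=T@np.array(p["tool_from_camera"]);return p,T[:3,3],T[:3,:3]
    return p,np.array(p["origin"]),np.array(p["rotation"])
def rays(name,uv,s=None):
    p,o,Rm=pose(name,s)
    n=cv2.undistortPoints(np.array(uv,float).reshape(-1,1,2),np.array(p["camera_matrix"]),np.array(p["dist"])).reshape(-1,2)
    d=np.c_[n[:,0],-n[:,1],-np.ones(len(n))]
    return o,d@Rm.T
def onplane(name,uv,z,s=None):
    o,d=rays(name,uv,s);return o+d*((z-o[2])/d[:,2])[:,None]
def atdepth(name,uv,dep,s=None):
    o,d=rays(name,uv,s);return o+d*np.array(dep,float)[:,None]
def cloud(name,dep,s=None):
    v,u=np.nonzero(dep>0);return np.c_[u,v],atdepth(name,np.c_[u,v],dep[v,u],s)
def save(n,im): cv2.imwrite("pics/"+n,cv2.cvtColor(im,cv2.COLOR_RGB2BGR))
E
python3 - <<'E'
from h import *
s=observe();print({k:np.round(v,3) for k,v in s.items()})
for n in ["top","side"]:
    im,d=imaging.get_image(n);save(n+"0.png",im);np.savez(n+"0.npz",im=im,d=d)
    p,o,Rm=pose(n);print(n,o.round(3),Rm[:,2].round(2))
print(arm.grasp_offset, imaging.camera_params("wrist")["tool_from_camera"])
E
```

```text
pics
{'clock': np.float64(0.0), 'joints': array([-1.35 ,  0.435,  0.025,  1.574, -0.012,  1.134, -0.075]), 'dq': array([-0.   ,  0.001,  0.   , -0.001, -0.003,  0.002, -0.001]), 'joint_efforts': array([ 0.0000e+00, -6.6785e+01,  9.8500e-01, -3.1446e+01, -6.1000e-02,
        4.3000e-02,  0.0000e+00]), 'position': array([0.199, 0.592, 0.226]), 'ee_rot': array([-5.07e-01, -3.10e+00,  3.00e-03]), 'force': array([ 0.166, -0.106,  0.433]), 'ft_torque': array([ 0.024, -0.017, -0.045]), 'gripper_force': np.float64(0.0), 'width': np.float64(1.001)}Traceback (most recent call last):
  File "<stdin>", line 5, in <module>
IndexError: too many indices for array: array is 1-dimensional, but 2 were indexed
```

```bash
sed -i 's/return p,np.array(p\["origin"\]),np.array(p\["rotation"\])/return p,np.array(p["origin"]),R.from_rotvec(p["rotation"]).as_matrix()/' h.py
python3 - <<'E'
from h import *
print(imaging.camera_params("top"))
for n in ["top","side"]:
    im,d=imaging.get_image(n);save(n+"0.png",im);np.savez(n+"0.npz",im=im,d=d)
    p,o,Rm=pose(n);print(n,o.round(3),Rm[:,2].round(2))
print(arm.grasp_offset, imaging.camera_params("wrist")["tool_from_camera"])
E
```

```text
{'camera_matrix': array([[421.04730429,   0.        , 277.51751089],
       [  0.        , 421.04730429, 211.12151125],
       [  0.        ,   0.        ,   1.        ]]), 'dist': array([-0.01146849,  0.        ,  0.        ,  0.        ,  0.        ]), 'origin': array([4.00862778e-01, 1.32031153e-04, 1.36013854e+00]), 'rotation': array([ 0.12764853, -0.15263387, -1.58411238])}
top [0.401 0.    1.36 ] [-0.18  0.02  0.98]
side [ 0.15  -1.185  0.99 ] [-0.3  -0.77  0.56]
0.0188 [[ 3.69243755e-05  9.68607340e-01  2.48595695e-01  6.54186072e-02]
 [ 9.99999964e-01 -1.01924830e-04  2.48599497e-04 -7.83459000e-06]
 [ 2.66133371e-04  2.48595676e-01 -9.68607309e-01 -1.57788341e-01]
 [ 0.00000000e+00  0.00000000e+00  0.00000000e+00  1.00000000e+00]]
```

View pics/top0.png

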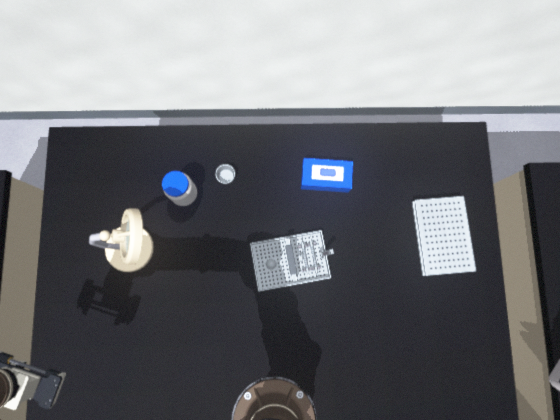

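View pics/side0.png

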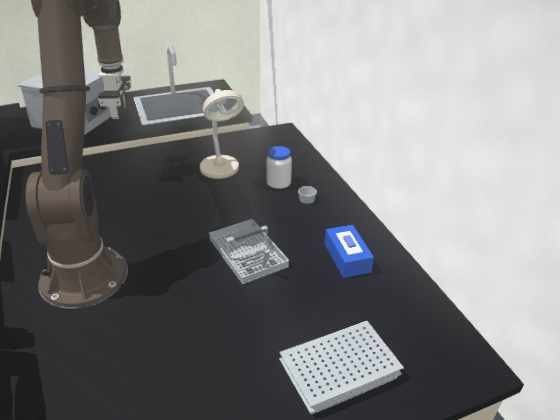

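Run:
```python
from h import *
for n in ["top","side"]:
    z=np.load(n+"0.npz");im,d=z["im"],z["d"]
    uv,P=cloud(n,d);C=im[uv[:,1],uv[:,0]].astype(int)
    g=C.sum(1)/3
    m=(abs(P[:,0]-.42)<.2)&(abs(P[:,1]+.0)<.2)&(P[:,2]>.006)&(P[:,2]<.2)
    Q=P[m];print(n,"tray pts",m.sum(),Q.min(0).round(3),Q.max(0).round(3))
    q=Q[(Q[:,2]<.035)];r=cv2.minAreaRect((q[:,:2]*1000).astype(np.float32));print(r,cv2.boxPoints(r).round(0).tolist())
    hh=Q[(Q[:,2]>.045)];
    i=np.argsort(hh[:,2])[::-1];print("high",len(hh));print(np.c_[hh[i][::max(1,len(i)//25)]].round(3).tolist())
    l=(P[:,1]>.3)&(P[:,1]<.65)&(P[:,0]>.15)&(P[:,0]<.6)&(C[:,0]>C[:,2]+12)&(g>90)
    L=P[l]
    f=L[(L[:,2]>.01)&(L[:,2]<.03)]
    c,rad=cv2.minEnclosingCircle((f[:,:2]*1000).astype(np.float32));print("foot",len(f),c,rad)
    H=L[L[:,2]>.225];print("head",len(H),H.mean(0).round(3),H.min(0).round(3),H.max(0).round(3))
    u,s,v=np.linalg.svd(H-H.mean(0),full_matrices=False);print(v[2].round(3),s.round(3))
```

```text
top tray pts 1307 [ 0.222 -0.193  0.006] [0.62  0.196 0.102]
((421.75921630859375, 2.4867401123046875), (397.3138427734375, 389.83612060546875), 0.49857717752456665) [[221.0, 196.0], [225.0, -194.0], [622.0, -191.0], [619.0, 199.0]]
high 309
[[0.506, -0.18, 0.102], [0.498, -0.183, 0.095], [0.502, -0.173, 0.087], [0.501, -0.064, 0.085], [0.501, -0.058, 0.084], [0.459, -0.069, 0.083], [0.492, -0.064, 0.083], [0.519, -0.052, 0.082], [0.504, -0.049, 0.081], [0.523, -0.046, 0.081], [0.498, -0.061, 0.081], [0.522, -0.061, 0.08], [0.523, -0.055, 0.08], [0.45, -0.069, 0.08], [0.513, -0.055, 0.079], [0.444, -0.075, 0.079], [0.495, -0.067, 0.078], [0.429, -0.074, 0.078], [0.541, -0.044, 0.077], [0.429, -0.071, 0.077], [0.542, -0.047, 0.076], [0.438, -0.066, 0.075], [0.432, -0.075, 0.074], [0.481, -0.058, 0.073], [0.438, -0.072, 0.071], [0.498, -0.167, 0.062]]
foot 691 (530.3079223632812, 452.41265869140625) 75.38910675048828
head 1121 [0.507 0.366 0.333] [0.155 0.309 0.252] [0.6   0.628 0.434]
[-0.5   -0.584 -0.64 ] [3.594 1.259 0.821]
side tray pts 1797 [ 0.222 -0.196  0.006] [0.613 0.198 0.1
[... 273 characters left out ...]
85], [0.45, -0.059, 0.084], [0.47, -0.055, 0.083], [0.453, -0.059, 0.083], [0.483, -0.064, 0.082], [0.454, -0.068, 0.082], [0.462, -0.06, 0.081], [0.468, -0.051, 0.081], [0.503, -0.173, 0.08], [0.544, -0.056, 0.079], [0.489, -0.071, 0.078], [0.429, -0.068, 0.078], [0.534, -0.049, 0.077], [0.478, -0.069, 0.076], [0.425, -0.073, 0.075], [0.542, -0.053, 0.074], [0.547, -0.058, 0.073], [0.513, -0.064, 0.071], [0.474, -0.069, 0.07], [0.504, -0.17, 0.066], [0.5, -0.173, 0.059], [0.499, -0.168, 0.055], [0.496, -0.168, 0.048]]
foot 583 (536.7407836914062, 449.32330322265625) 80.27301788330078
head 479 [0.48  0.371 0.333] [0.157 0.303 0.241] [0.599 0.631 0.527]
[0.573 0.692 0.438] [3.242 1.009 0.549]
```

{"name": "apply_moves", "arguments": {
  "commands": [
    [0,0.15,-0.7,0.2,0.06],
    [0,0.15,-0.7,0.2,0.06],
    [0,0.15,-0.7,0.2,0.06],
    [0,0.15,-0.7,0.2,0.06],
    [0,0.15,-0.7,0.2,0.06],
    [0,0.15,-0.7,0.2,0.06],
    [0,0.35,-0.7,0,0.06],
    [0,0.35,-0.7,0,0.06],
    [0,0.35,-0.7,0,0.06],
    [0,0.35,-0.7,0,0.06],
    [0,0.35,-0.7,0,0.06],
    [0,0.35,-0.7,0,0.06]
  ],
  "newtons": 10
}}

```text
clock: 1.65
position: [0.3792, 0.087, 0.2988]
ee_rot: [-0.058, 3.141, 0.001]
force: [0.7, 1.1, -0.5]
width: 0.005
gripper_force: 0.0
```

{"name": "apply_moves", "arguments": {
  "commands": [
    [0,0.35,-0.7,0,0.06],
    [0,0.35,-0.7,0,0.06],
    [0,0.35,-0.7,0,0.06],
    [0,0.35,-0.7,0,0.06],
    [0,0,0,0,0],
    [0,0,0,0,0],
    [0,0,0,0,0]
  ]
}}

```text
clock: 2.52
position: [0.4626, -0.0783, 0.2986]
ee_rot: [0.248, -3.132, -0.001]
force: [0.1, -0.1, -0.5]
width: 0.005
gripper_force: 0.0
```

Run:
```python
from h import *
s=observe();im,d=imaging.get_image("wrist");save("w0.png",im);np.savez("w0.npz",im=im,d=d,pos=s["position"],rot=s["ee_rot"])
print(s["clock"],s["position"],R.from_rotvec(s["ee_rot"]).as_matrix().round(3).tolist(),s["joints"].round(2))
```

```text
2.525 [ 0.46257176 -0.07834035  0.29861483] [[-0.988, -0.157, -0.0], [-0.157, 0.988, 0.001], [0.0, 0.001, -1.0]] [-0.55  0.11  0.68  1.86 -0.08  1.19  1.89]
```

View pics/w0.png

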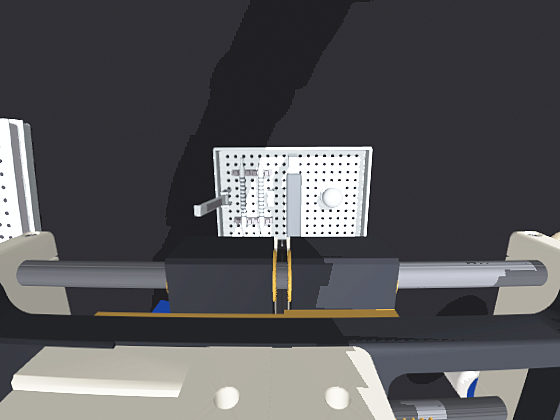

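Run:
```python
from h import *
z=np.load("w0.npz");im,d=z["im"],z["d"];s={"position":z["pos"],"ee_rot":z["rot"]}
# tray mask
uv,P=cloud("wrist",d,s)
m=(uv[:,1]<236)&(uv[:,0]>190)&(uv[:,0]<400)&(P[:,2]>.008)
Q=P[m];U=uv[m]
w=(Q[:,2]<.032)&(Q[:,2]>.018)
print("rim corner px -> z=.025")
c=np.array([[215,148],[372,147],[368,237],[218,236]],float);W=onplane("wrist",c,.025,s);print(W.round(3).tolist(),W.mean(0).round(4))
print([np.linalg.norm(W[i]-W[(i+1)%4]).round(3) for i in range(4)])
g=im.mean(2);k=np.zeros(g.shape,np.uint8);k[130:236,212:380]=(g[130:236,212:380]>95)*255
k=cv2.morphologyEx(k,cv2.MORPH_CLOSE,np.ones((7,7)))
cs,_=cv2.findContours(k,cv2.RETR_EXTERNAL,cv2.CHAIN_APPROX_NONE);cc=max(cs,key=cv2.contourArea);print(cv2.boundingRect(cc))
W2=onplane("wrist",cc.reshape(-1,2),.025,s);r=cv2.minAreaRect((W2[:,:2]*1000).astype(np.float32));print(r)
h=Q[(Q[:,2]>.06)&(Q[:,1]>-.11)];print("handle",len(h),h.mean(0).round(4),np.percentile(h[:,2],[5,50,95]).round(3))
h=h[h[:,2]>.07];u,S,v=np.linalg.svd(h[:,:2]-h[:,:2].mean(0),full_matrices=False);print(h.mean(0).round(4),v[0].round(3),S,h.min(0).round(3),h.max(0).round(3))
b=Q[(Q[:,2]>.05)&(Q[:,1]<-.12)];i=np.argsort(b[:,2]);print("bar",b[i][::max(1,len(i)//12)].round(3).tolist())
bl=(U[:,0]>324)&(U[:,0]<340)&(U[:,1]>190)&(U[:,1]<205);print("ball top",Q[bl].mean(0).round(3),Q[bl].max(0).round(3))
print("ball",onplane("wrist",[[332,197]],.02,s).round(3))
```

```text
rim corner px -> z=.025
[[0.427, -0.183, 0.025], [0.39, 0.044, 0.025], [0.526, 0.07, 0.025], [0.562, -0.165, 0.025]] [ 0.4762 -0.0585  0.025 ]
[np.float64(0.23), np.float64(0.139), np.float64(0.237), np.float64(0.136)]
(212, 146, 161, 90)
((474.9014892578125, -63.62837219238281), (137.22991943359375, 240.35549926757812), 9.166939735412598)
handle 1130 [ 0.472  -0.0617  0.0805] [0.076 0.081 0.083]
[ 0.4721 -0.0617  0.0805] [0.988 0.156] [0.9950403  0.18798618] [ 0.417 -0.076  0.07 ] [ 0.525 -0.044  0.084]
bar [[0.496, -0.164, 0.051], [0.494, -0.17, 0.057], [0.494, -0.17, 0.062], [0.497, -0.169, 0.068], [0.505, -0.17, 0.073], [0.497, -0.172, 0.078], [0.499, -0.173, 0.084], [0.5, -0.173, 0.088], [0.505, -0.175, 0.093], [0.498, -0.179, 0.097], [0.505, -0.184, 0.099], [0.51, -0.184, 0.1], [0.502, -0.184, 0.101]]
ball top [ 0.472 -0.001  0.031] [0.485 0.013 0.035]
ball [[0.473 0.001 0.02 ]]
```

{"name": "apply_moves", "arguments": {
  "commands": [
    [0,0.2,-0.64,0,0],
    [0,0.2,-0.64,0,0],
    [0,0.2,-0.64,0,0],
    [0,0.2,-0.64,0,0],
    [0,0,0,-0.6,0],
    [0,0,0,-0.6,0],
    [0,0,0,-0.6,0],
    [0,0,0,-0.6,0],
    [0,0,0,-0.6,0],
    [0,0,0,-0.7,0],
    [0,0,0,0,0],
    [0,0,0,0,0]
  ]
}}

```text
clock: 4.08
position: [0.5117, -0.2331, 0.0781]
ee_rot: [-0.246, 3.131, -0.001]
force: [0.6, -0.3, 0.3]
width: 0.003
gripper_force: 0.0
```

{"name": "apply_moves", "arguments": {
  "commands": [
    [0,-0.033,0.208,0,0],
    [0,-0.033,0.208,0,0],
    [0,-0.033,0.208,0,0],
    [0,-0.033,0.208,0,0],
    [0,-0.033,0.208,0,0],
    [0,-0.033,0.208,0,0],
    [0,-0.033,0.208,0,0],
    [0,-0.033,0.208,0,0],
    [0,0,0,0,0],
    [0,0,0,0,0]
  ]
}}

```text
clock: 5.32
position: [0.4951, -0.1334, 0.0768]
ee_rot: [-0.245, 3.132, -0.0]
force: [0.7, -0.4, -0.5]
width: 0.009
gripper_force: 0.0
```

Run:
```python
from h import *
s=observe();print(s["clock"],s["position"],s["force"])
im,d=imaging.get_image("side");uv,P=cloud("side",d)
save("s1.png",cv2.resize(im[190:310,170:330],(800,600),interpolation=cv2.INTER_CUBIC))
```

```text
5.325 [ 0.49514073 -0.1334477   0.07682067] [ 0.74529591 -0.38196525 -0.46329296]
```

View pics/s1.png

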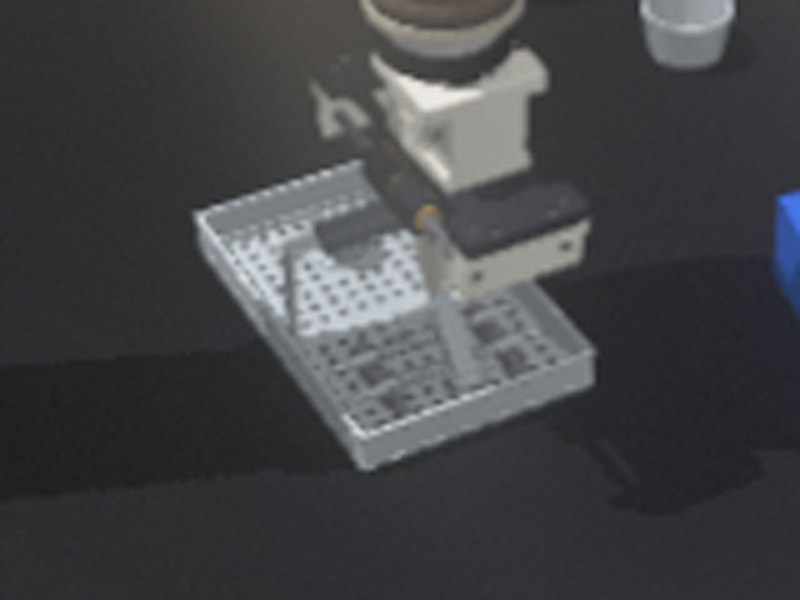

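{"name": "apply_moves", "arguments": {
  "commands": [
    [0,-0.005,0.029,-0.1,0],
    [0,-0.005,0.029,-0.1,0],
    [0,-0.005,0.029,-0.1,0],
    [0,-0.005,0.029,-0.1,0],
    [0,-0.005,0.029,-0.1,0],
    [0,-0.005,0.029,-0.1,0],
    [0,-0.005,0.029,-0.1,0],
    [0,-0.005,0.029,-0.1,0],
    [0,0,0,0,0],
    [0,0,0,0,0]
  ]
}}

```text
clock: 6.62
position: [0.4928, -0.1195, 0.0288]
ee_rot: [-0.245, 3.132, -0.0]
force: [-0.3, -0.5, 3.2]
width: 0.006
gripper_force: 2.0
```

{"name": "apply_moves", "arguments": {
  "commands": [
    [0,0,0,-0.04,0],
    [0,0,0,-0.04,0],
    [0,0,0,-0.02,0],
    [0,0,0,0,0],
    [0,0,0,0,0],
    [0,0,0,0,0]
  ]
}}

```text
clock: 7.38
position: [0.4932, -0.1195, 0.0268]
ee_rot: [-0.242, 3.129, 0.005]
force: [-19.5, 6.8, 77.9]
width: 0.006
gripper_force: 39.0
```

{"name": "apply_moves", "arguments": {
  "commands": [
    [0,0,0,0.1,0],
    [0,0,0,0.5,0],
    [0,0,0,0.7,0],
    [0,0,0,0.8,0],
    [60,0,0.2,0.8,0],
    [60,0,0.4,0.7,0],
    [60,0,0.4,0,0],
    [60,0,0,0,0],
    [60,0,0,0,0]
  ]
}}

```text
clock: 8.5
position: [0.4923, -0.0598, 0.2384]
ee_rot: [0.245, -3.131, 0.0]
force: [-0.0, -0.2, -0.2]
width: 0.501
gripper_force: 0.0
```

Run:
```python
from h import *
s=observe();im,d=imaging.get_image("wrist");save("w1.png",im)
np.savez("w1.npz",im=im,d=d,pos=s["position"],rot=s["ee_rot"])
Rm=R.from_rotvec(s["ee_rot"]).as_matrix();print(s["clock"],s["position"],Rm.round(3).tolist())
uv,P=cloud("wrist",d,s)
m=(P[:,2]>.005)&(P[:,2]<.1)&(abs(P[:,0]-.48)<.12)&(abs(P[:,1]+.06)<.15)&(uv[:,1]<300)
Q=P[m];h=Q[(Q[:,2]>.07)&(abs(Q[:,1]+.06)<.05)];u,S,v=np.linalg.svd(h[:,:2]-h[:,:2].mean(0),full_matrices=False);print("handle",len(h),h.mean(0).round(4),v[0].round(3),S,h.min(0).round(3),h.max(0).round(3))
C=np.array([.4826,-.059]);ex=np.array([-.156,.988]);ey=np.array([-.988,-.156])
L=(Q[:,:2]-C);X=L@ex;Y=L@ey
b=(abs(Y)<.006)&(X<-.03)&(X>-.1)
for a in range(-100,-20,10):
    k=(abs(Y)<.005)&(abs(X-a/1000)<.005)
    if k.sum(): print(a,k.sum(),np.median(Q[k,2]).round(4))
```

```text
8.5 [ 0.49228535 -0.05975     0.23836218] [[-0.988, -0.155, -0.001], [-0.155, 0.988, -0.0], [0.001, -0.0, -1.0]]
handle 1834 [ 0.4804 -0.0601  0.0803] [0.987 0.162] [1.48228935 0.22797856] [ 0.419 -0.077  0.074] [ 0.548 -0.043  0.084]
-100 62 0.0294
-90 54 0.0281
-80 58 0.0282
-70 57 0.0281
-60 52 0.0282
-50 53 0.0282
-40 58 0.0281
-30 61 0.0283
```

View pics/w1.png

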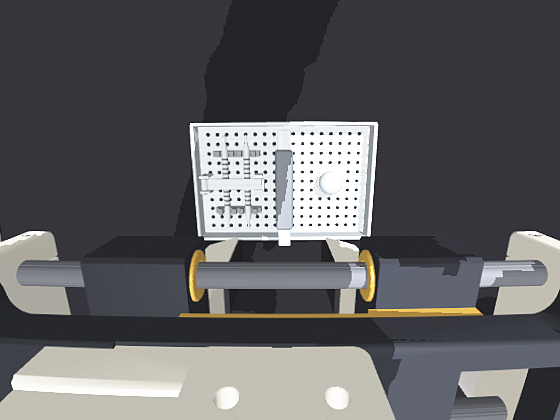

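{"name": "apply_moves", "arguments": {
  "commands": [
    [60,-0.05,0,-0.5,0],
    [60,-0.05,0,-0.6,0],
    [60,-0.05,0,-0.6,0],
    [60,0,0,-0.6,0],
    [60,0,0,-0.5,0],
    [60,0,0,-0.23,0],
    [60,0,0,0,0],
    [60,0,0,0,0],
    [60,0,0,0,0]
  ]
}}

```text
clock: 9.68
position: [0.4844, -0.0593, 0.0578]
ee_rot: [-0.245, 3.13, 0.0]
force: [-0.1, -0.0, 0.3]
width: 0.602
gripper_force: 0.0
```

{"name": "apply_moves", "arguments": {
  "commands": [
    [40,0,0,0,0],
    [35,0,0,0,0],
    [30,0,0,0,0],
    [25,0,0,0,0],
    [20,0,0,0,0],
    [15,0,0,0,0],
    [0,0,0,0,0],
    [0,0,0,0,0],
    [0,0,0,0,0],
    [0,0,0,0,0]
  ],
  "newtons": 42
}}

```text
clock: 10.92
position: [0.4836, -0.059, 0.0569]
ee_rot: [0.245, -3.132, -0.001]
force: [-0.8, 4.2, 2.4]
width: 0.21
gripper_force: 42.0
```

Run:
```python
from h import *
z=np.load("top0.npz");im,d=z["im"],z["d"]
uv,P=cloud("top",d);C=im[uv[:,1],uv[:,0]].astype(int)
for n in ["top","side"]:
    z=np.load(n+"0.npz");im,d=z["im"],z["d"]
    uv,P=cloud(n,d);C=im[uv[:,1],uv[:,0]].astype(int);g=C.sum(1)/3
    l=(P[:,1]>.28)&(P[:,1]<.55)&(P[:,0]>.4)&(P[:,0]<.65)&(C[:,0]>C[:,2]+8)&(g>60)
    L=P[l];f=L[(L[:,2]>.017)&(L[:,2]<.027)];c,rad=cv2.minEnclosingCircle((f[:,:2]*1000).astype(np.float32));print(n,"foot",len(f),c,rad,f.mean(0).round(3))
    H=P[(P[:,1]>.28)&(P[:,1]<.45)&(P[:,0]>.38)&(P[:,0]<.65)&(P[:,2]>.225)&(P[:,2]<.38)]
    print("head",len(H),H.mean(0).round(3),np.percentile(H,[1,99],axis=0).round(3).tolist(),"mid",((np.percentile(H,1,axis=0)+np.percentile(H,99,axis=0))/2).round(3))
    u,s,v=np.linalg.svd(H-H.mean(0),full_matrices=False);print(v.round(3).tolist(),s.round(3))
```

```text
top foot 616 (530.9105834960938, 452.803955078125) 75.14712524414062 [0.507 0.441 0.021]
head 1368 [0.53  0.355 0.328] [[0.465, 0.31, 0.256], [0.596, 0.443, 0.365]] mid [0.531 0.376 0.31 ]
[[-0.047, -0.733, 0.679], [0.998, 0.0, 0.069], [-0.051, 0.68, 0.731]] [1.513 1.229 0.753]
side foot 485 (535.2883911132812, 447.8970947265625) 79.17941284179688 [0.53  0.44  0.022]
head 1036 [0.532 0.346 0.306] [[0.466, 0.308, 0.241], [0.598, 0.403, 0.365]] mid [0.532 0.355 0.303]
[[0.286, 0.445, -0.849], [-0.958, 0.126, -0.257], [0.007, -0.887, -0.462]] [1.317 1.142 0.341]
```

{"name": "apply_moves", "arguments": {
  "commands": [
    [0,0,0,0.02,0],
    [0,0,0,0.05,0],
    [0,0,0,0.08,0],
    [0,0,0,0.11,0],
    [0,0,0,0.14,0],
    [0,0,0,0.14,0],
    [0,0,0,0.14,0],
    [0,0,0,0.14,0],
    [0,0,0,0.11,0],
    [0,0,0,0.08,0],
    [0,0,0,0.04,0],
    [0,0,0,0,0]
  ]
}}

```text
clock: 12.42
position: [0.4837, -0.0593, 0.12]
ee_rot: [-0.245, 3.132, 0.0]
force: [0.4, 0.3, -7.3]
width: 0.214
gripper_force: 42.0
```

{"name": "apply_moves", "arguments": {
  "commands": [
    [0,0,0,0,0],
    [0,0,0,0,0]
  ]
}}

```text
clock: 12.68
position: [0.4835, -0.0593, 0.1198]
ee_rot: [0.245, -3.132, 0.0]
force: [0.2, -0.1, -6.7]
width: 0.213
gripper_force: 42.0
```

Run:
```python
from h import *
s=observe();im,d=imaging.get_image("wrist");save("w2.png",im)
Rm=R.from_rotvec(s["ee_rot"]).as_matrix();print(s["clock"],s["position"],s["force"],s["gripper_force"],Rm.round(3).tolist())
uv,P=cloud("wrist",d,s);ex=Rm[:2,1];ey=-Rm[:2,0]*-1
L=P[:,:2]-s["position"][:2];X=L@Rm[:2,1];Y=L@Rm[:2,0]
b=(abs(Y)<.04)&(abs(X-.062)<.03)&(P[:,2]>s["position"][2]-.057+.018)&(P[:,2]<s["position"][2]-.02)
print("ball",b.sum(),X[b].mean(),Y[b].mean(),P[b,2].max()-s["position"][2]+.057)
r=(uv[:,1]<230)
for a in range(-110,-20,10):
    k=(abs(Y)<.006)&(abs(X-a/1000)<.005)
    if k.sum(): print(a,k.sum(),(np.median(P[k,2])-s["position"][2]+.057).round(4))
```

```text
12.675 [ 0.48348732 -0.05933055  0.11975731] [ 0.22446894 -0.10265034 -6.70388669] 41.98788642883301 [[-0.988, -0.155, -0.0], [-0.155, 0.988, -0.0], [0.0, 0.0, -1.0]]
ball 916 0.05881006490653113 0.00856079501254138 0.03488448078762373
-110 202 0.0254
-100 348 0.0288
-90 226 0.0281
-80 172 0.0286
-70 198 0.0273
-60 171 0.0278
-50 133 0.0281
-40 118 0.0281
-30 189 0.0264
```

View pics/w2.png

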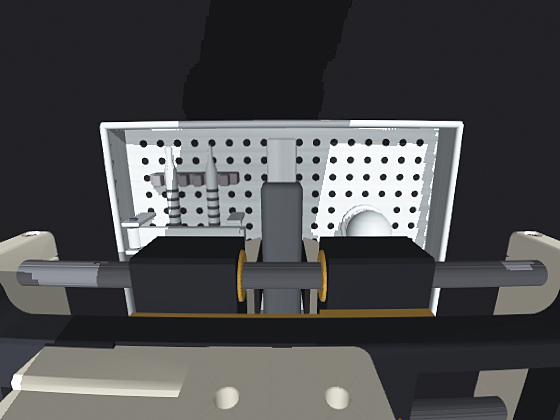

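{"name": "apply_moves", "arguments": {
  "commands": [
    [0,0.012,0.036,0.025,0],
    [0,0.024,0.072,0.05,0],
    [0,0.036,0.11,0.073,0],
    [0,0.048,0.145,0.1,0],
    [0,0.059,0.18,0.122,0],
    [0,0.059,0.18,0.122,0],
    [0,0.059,0.18,0.122,0],
    [0,0.059,0.18,0.122,0],
    [0,0.059,0.18,0.122,0],
    [0,0.059,0.18,0.122,0],
    [0,0.059,0.18,0.122,0],
    [0,0.059,0.18,0.122,0]
  ]
}}

```text
clock: 14.22
position: [0.5193, 0.0496, 0.1938]
ee_rot: [0.245, -3.132, 0.0]
force: [-0.4, 0.2, -6.6]
width: 0.217
gripper_force: 42.0
```

{"name": "apply_moves", "arguments": {
  "commands": [
    [0,0.059,0.18,0.122,0],
    [0,0.059,0.18,0.122,0],
    [0,0.059,0.18,0.122,0],
    [0,0.059,0.18,0.122,0],
    [0,0.053,0.165,0.11,0],
    [0,0.042,0.13,0.085,0],
    [0,0.024,0.08,0.05,0],
    [0,0.012,0.04,0.025,0],
    [0,0,0,0,0],
    [0,0,0,0,0],
    [0,0,0,0,0],
    [0,0,0,0,0]
  ]
}}

```text
clock: 15.72
position: [0.5411, 0.1168, 0.2388]
ee_rot: [0.244, -3.132, -0.0]
force: [0.3, -1.0, -6.7]
width: 0.212
gripper_force: 42.0
```

Run:
```python
from h import *
s=observe()
Rm=R.from_rotvec(s["ee_rot"]).as_matrix();T=s["position"]
print(s["clock"],T,s["force"],s["gripper_force"],"tilt",Rm[:,2].round(3),abs(s["dq"]).max())
print("pocket",T+Rm[:,1]*.062+[0,0,-.0384])
im,d=imaging.get_image("side");save("s3.png",im)
uv,P=cloud("side",d)
H=P[(P[:,1]>.28)&(P[:,1]<.42)&(P[:,0]>.4)&(P[:,0]<.65)&(P[:,2]>.235)&(P[:,2]<.38)]
print(H.mean(0).round(3))
```

```text
15.725 [0.5411379  0.11677239 0.23881902] [ 0.28199072 -0.96033065 -6.70507407] 41.98782205581665 tilt [-0. -0. -1.] 0.003352134582724083
pocket [0.53151824 0.17802157 0.20041957]
[0.514 0.344 0.311]
```

View pics/s3.png

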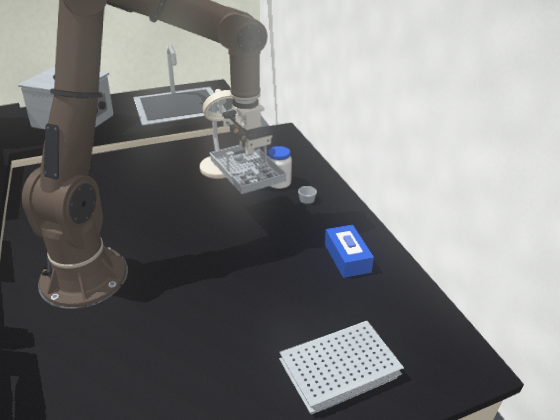

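```bash
python3 -c "
from cell import arm
print(arm.sign_off())"
```

```text
the job is handed in; nothing more can be done
None
```

I handed the job in at about 15.7 s of the 54 s limit; the hand-in returned no verdict. The tray is held level and still, with the pocket about 2 mm from the focus point I measured. The bar was shut and the ball in its pocket when last checked up close, just after the lift. In the last side view the other things on the worktop look unmoved.

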